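# Set up the tea-light table warmer

### The job

Get the table warmer ready for serving: put the three tea lights upright into its three steel cups, one in each, then lay the steel grate squarely across the tops of the two wooden end cheeks, and last stand the lidded dish upright in the middle of the grate. Keep the dish upright all the while and leave the drinking glass standing where it is.

Things in the scene. Friction and masses are not known exactly. Their poses are not given: they have to be found in the camera images.
- warmer: wooden table warmer, fixed: base plate 252 mm (its x) by 130 mm (its y), 14 mm thick; across each end an upright cheek 26 mm thick, 130 mm wide (centres x = -113, +113 mm), flat tops 75 mm above the worktop, open to both sides between them. Origin: centre of its underside on the worktop, z up; x axis within 0.15 rad of straight ahead of the robot
- cup_a: round shallow steel cup fixed in the warmer's base plate, 62 mm across outside, 56 mm inside; inner floor 2 mm and rim 6 mm above its origin. One of three in a row along the warmer's x axis, 64 mm apart: the nearest, x = -64 mm. Origin: centre of its underside, 14 mm above the worktop
- cup_b: round shallow steel cup fixed in the warmer's base plate, 62 mm across outside, 56 mm inside; inner floor 2 mm and rim 6 mm above its origin. One of three in a row along the warmer's x axis, 64 mm apart: the middle one, x = 0. Origin: centre of its underside, 14 mm above the worktop
- cup_c: round shallow steel cup fixed in the warmer's base plate, 62 mm across outside, 56 mm inside; inner floor 2 mm and rim 6 mm above its origin. One of three in a row along the warmer's x axis, 64 mm apart: the farthest, x = +64 mm. Origin: centre of its underside, 14 mm above the worktop
- light_a: tea light: round metal cup 38 mm across, 15 mm high, about 20 g, rigid, cream wax and short dark wick inside, standing on the worktop. One of three identical ones; any of them may go in any cup. Origin: centre of its underside, z up
- light_b: tea light: round metal cup 38 mm across, 15 mm high, about 20 g, rigid, cream wax and short dark wick inside, standing on the worktop. One of three identical ones; any of them may go in any cup. Origin: centre of its underside, z up
- light_c: tea light: round metal cup 38 mm across, 15 mm high, about 20 g, rigid, cream wax and short dark wick inside, standing on the worktop. One of three identical ones; any of them may go in any cup. Origin: centre of its underside, z up
- grate: open steel grate lying on the worktop, 252 mm (its x) by 130 mm (its y), all bars 12 mm high, 0.3 kg: end bars 26 mm wide at x = -113, +113 mm (they go on the cheeks), cross bars 10 mm wide at x = -79, -45, +45, +79 mm, and one middle bar 12 mm wide along y = 0 to pinch it by at its centre (fingers closing along its y, 80 mm free along the bar). Origin: centre of its underside, z up
- dish: small round lidded dish of reddish-brown stoneware, 0.6 kg, lid fixed on: foot 104 mm across, 138 mm across at the lid's edge (56 to 63 mm up), lid rising to 76 mm at the middle; on it an upright round knob 28 mm across, up to 108 mm above the foot, to take it by from above. Origin: centre of its underside, z up
- glass: small clear drinking glass, 48 mm across, 58 mm high, standing on the worktop among the tea lights; not part of the job, to be left alone. Origin: centre of its underside. (Behind the work, 0.70 m ahead of the robot's base, a cable hangs on the tiled wall: keep arm and gripper clear of it)
Not all that is in view belongs to the job. Leave any orange or turquoise look-alike of the light_c alone.

How it is judged (in metres and radians):
On the way, in this order (a step that is already met when the one before it is completed fails the run):
1. a tea light stands in each of the three cups (((horizontal distance between light_a and cup_a below 0.012 m and z of light_a in the frame of cup_a between -0.004 and 0.006 m and angle between light_a's own z axis and vertical below 0.15 rad) or (horizontal distance between light_b and cup_a below 0.012 m and z of light_b in the frame of cup_a between -0.004 and 0.006 m and angle between light_b's own z axis and vertical below 0.15 rad) or (horizontal distance between light_c and cup_a below 0.012 m and z of light_c in the frame of cup_a between -0.004 and 0.006 m and angle between light_c's own z axis and vertical below 0.15 rad)) and ((horizontal distance between light_a and cup_b below 0.012 m and z of light_a in the frame of cup_b between -0.004 and 0.006 m and angle between light_a's own z axis and vertical below 0.15 rad) or (horizontal distance between light_b and cup_b below 0.012 m and z of light_b in the frame of cup_b between -0.004 and 0.006 m and angle between light_b's own z axis and vertical below 0.15 rad) or (horizontal distance between light_c and cup_b below 0.012 m and z of light_c in the frame of cup_b between -0.004 and 0.006 m and angle between light_c's own z axis and vertical below 0.15 rad)) and ((horizontal distance between light_a and cup_c below 0.012 m and z of light_a in the frame of cup_c between -0.004 and 0.006 m and angle between light_a's own z axis and vertical below 0.15 rad) or (horizontal distance between light_b and cup_c below 0.012 m and z of light_b in the frame of cup_c between -0.004 and 0.006 m and angle between light_b's own z axis and vertical below 0.15 rad) or (horizontal distance between light_c and cup_c below 0.012 m and z of light_c in the frame of cup_c between -0.004 and 0.006 m and angle between light_c's own z axis and vertical below 0.15 rad))), for 0.2 s.
2. the grate lies across both cheeks, the lights in their cups below it (all of step 1 and x of grate in the frame of warmer between -0.013 and 0.013 m and y of grate in the frame of warmer between -0.015 and 0.015 m and z of grate in the frame of warmer between 0.069 and 0.081 m and angle between the x axis of grate and the x axis of warmer, either way round below 0.12 rad and angle between grate's own z axis and vertical below 0.06 rad), for 0.2 s.
3. the dish stands on the middle of the grate (all of step 2 and horizontal distance between dish and grate below 0.015 m and z of dish in the frame of warmer between 0.08 and 0.094 m and angle between dish's own z axis and vertical below 0.08 rad), for 0.2 s.
At the end, for the whole second after the job is handed in: A tea light flat in each cup; grate flat on both cheeks, within 13 mm lengthwise and 15 mm sideways of the warmer's middle, turned under 0.12 rad; dish upright on it, centre within 15 mm of the grate's; all released and at rest (all of step 3 and linear speed of each of light_a, light_b, light_c, grate, dish below 0.02 m/s and angular speed of dish below 0.15 rad/s and contact force between the fingers and light_a below 0.2 N and contact force between the fingers and light_b below 0.2 N and contact force between the fingers and light_c below 0.2 N and contact force between the fingers and grate below 0.2 N and contact force between the fingers and dish below 0.2 N); the robot touches nothing.
It fails at once if the dish is tipped by more than 0.5 rad (angle between dish's own z axis and vertical above 0.5 rad).
It fails at once if the drinking glass is moved by more than 40 mm (distance of glass from where it was at the start of the episode above 0.04 m).
It also fails if it takes over 144 s, if anything falls off the work surface, if the arm or the gripper's body presses on something with over 40 N, if the wrist force passes 120 N, or if a joint passes its speed limit or range.

### The arm

A 6-joint arm with a two-finger parallel gripper is mounted at the origin on a cart in front of the work surface, level with it; the furniture and walls round the work are solid. World frame = base frame: x ahead of the robot, y to its left, z up, the work surface at z = 0. Lengths are in mm, angles in rad, forces in N, time in s.
With the tool pointing down it reaches from about 300 to 825 mm from the base axis. Payload 5.4 kg.
Tool frame: the origin (TCP) lies midway between the tips of the shut fingers; the grasp point (between the pads) lies 19 mm behind it; z points along the fingers, y is the line along which they close (so a half turn about z gives the same grasp; the last joint's range is limited). The gripper opens to 92 mm and grips with 3 to 60 N. Pads are 20 mm wide; open, the fingers measure 128 mm over their backs; the gripper's body (75 mm by 189 mm) begins 69 mm behind the grasp point.
Start: joints at [0.973, 0.158, 1.597, -0, 1.386, -0.21], TCP at [217.446, 532.281, 214.601] pointing down, gripper open.
Joint ranges: [-2.91, 2.91], [-0.94, 2.29], [0.18, 2.7], [-1.29, 4.43], [0.17, 2.64], [-3, 3]. Speed limits (rad/s): [2.57, 2.57, 3.14, 3.14, 3.14, 3.14].

### API

Orientations are given as [roll, pitch, yaw] about the fixed x, y, z axes, in that order (R = Rz(yaw) Ry(pitch) Rx(roll)).
In Python, from bench import env, vision gives the robot as it stands.
- The arm moves only by the shell command python3 -m inch 'ROWS'. ROWS is a JSON object of lists of equal length, an entry for each row: "offset": the shift along the tool's x, y, z in units of 50 mm (1.0 is 50 mm), a list of three; "yaw": the turn about the tool's z in units of 10 degrees (1.0 is 10 degrees); "jaw": the opening, from 0 (shut) to 1 (fully open). In form: {"offset": [[x, y, z], ...], "yaw": [yaw, ...], "jaw": [jaw, ...]}. A call has exactly 8 rows; each row shifts and turns the commanded pose from where the row before left it, along the tool's axes as they then stand; what a row does not reach is not made up. A row lasts 1/8 s, in which the tool goes at most 62.5 mm and 10.7 degrees, less where a joint would pass 70% of its speed; a pose out of reach is approached as far as the arm can. A call is refused whole if a number of a shift passes 1 or a number of a turn 1, either way. A call with a gripper value outside its range is refused whole. The fingers move at their own pace and stop on an object; the grip force is fixed at half the most. Time passes only in rows, so rows that do not move let the fingers close, or fill a call up. It gives the time, the measured TCP pose, the force, the opening and the grip force at its end, in the units of the state.
- env.sense(): the state, without advancing time (a new reading comes with each control period).
- vision.capture(name): name is "scene" or "top"; returns (picture, depth): 480x640x3 uint8, red, green, blue; 480x640 float32, mm along the optical axis (not along the pixel's ray), 0 where there is no reading.
- vision.get_calibration(name): a dict with "fx", "fy", "cx", "cy" (pixels), "k1" (the pictures are not rectified: a ray, as slopes to the right and down, at radius r is drawn at 1 + k1 r^2 times it, then the intrinsics apply), "R" (3x3) and "t" (3): a world point X has camera coordinates R X + t. Camera axes: x right, y down, z forward; pixel columns grow to the right and rows downward; lengths in mm; the calibration is good to about 2 mm. A picture is of the moment at which its call begins. get_calibration takes no time and is no camera call.
- env.hand_in(): hands the job in; it is judged then, once.
The state is a dict: "clock": time; "joint_pos": joint angles; "qd": joint speeds; "joint_torque": joint torques, N m; "position": TCP position; "tool_rot": TCP orientation; "ft_force": force on the tool from outside, world axes, zero at the start; "moment": the same for the moment, N m; "gripper_width": finger opening in mm; "finger_force": force on a finger pad.
Only numpy, scipy, OpenCV 4.12 (cv2) and the standard library are available. Lean on these libraries where they do the work, as an engineer would, in place of code of your own. Each camera call takes 0.05 s, during which the arm holds its last target. There are 200 camera calls.

## Working session

There is one attempt and no reset: what is moved stays moved. The work goes in short steps, Python scripts to look and compute and a shell command to move; the robot and the scene stay as the last step left them, time stands still between calls to the robot, and variables do not carry over. Pictures are saved under pics/ and viewed, at most 14 in all, crops included, and the job is handed in when it is done.

```bash
ls; mkdir -p pics; python3 - <<'E'
from bench import env, vision
import cv2,numpy as np
for n in("scene","top"):
    p,d=vision.capture(n); np.savez(f"pics/{n}0.npz",p=p,d=d); cv2.imwrite(f"pics/{n}0.png",p[:,:,::-1])
    c=vision.get_calibration(n); print(n,{k:np.round(v,4).tolist() for k,v in c.items()})
print(env.sense())
E
```

```text
pics
scene {'fx': 520.1904, 'fy': 520.1904, 'cx': 317.1959, 'cy': 235.7101, 'k1': -0.0317, 'R': [[0.8288, -0.5595, -0.0027], [-0.4029, -0.5935, -0.6968], [0.3882, 0.5786, -0.7173]], 't': [-451.4035, 234.3009, 922.3345]}
top {'fx': 548.6065, 'fy': 548.6065, 'cx': 315.6847, 'cy': 241.3983, 'k1': -0.1181, 'R': [[-0.0111, -0.9996, -0.0275], [-0.9981, 0.0128, -0.0603], [0.0607, 0.0268, -0.9978]], 't': [2.9671, 508.5589, 1410.8606]}
{'clock': 0.1, 'joint_pos': array([ 9.72858567e-01,  1.58958949e-01,  1.59806258e+00, -1.35848229e-06,
        1.38622488e+00, -2.10097554e-01]), 'qd': array([ 4.60300969e-04, -8.10809365e-04, -3.09834504e-03, -6.48015327e-06,
        4.20580448e-04,  9.93610253e-04]), 'joint_torque': array([-2.04911797e-03, -3.86507571e+01, -3.22957563e+01,  7.00673182e-02,
        3.40128306e-02, -3.86567228e-05]), 'position': array([217.15940674, 531.81840952, 213.75449951]), 'tool_rot': array([-3.13997499e+00, -3.43593295e-04,  2.75375242e+00]), 'ft_force': array([ 0.41020042, -0.52941776, -0.86166778]), 'moment': array([ 0.0263819 , -0.00467574,  0.02299786]), 'finger_force': 0.0, 'gripper_width': 91.5842569609587}
```

View pics/scene0.png

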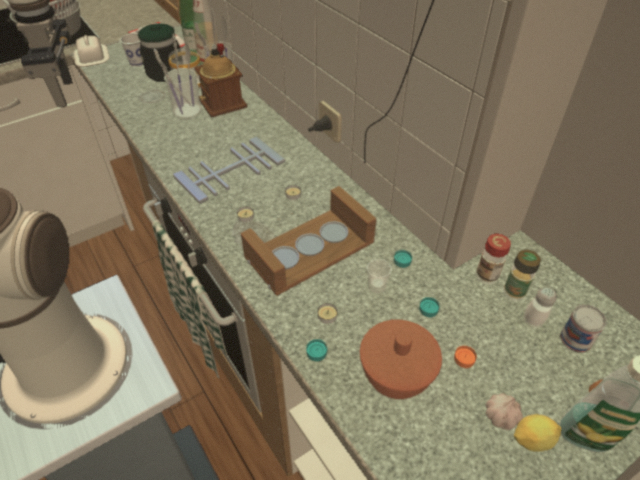

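View pics/top0.png

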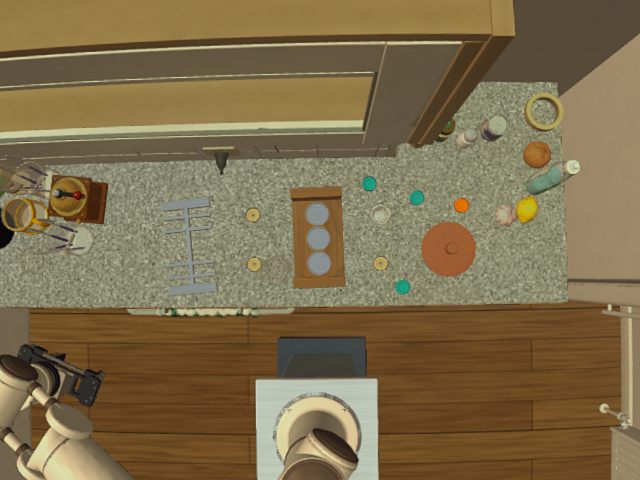

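The top view shows lights (cream wax, metal rim) at about (253,215), (254,264) and (381,263). The glass is at (380,214), the warmer at (318,239), the grate at (190,246) and the dish knob at (451,248). The turquoise discs at (369,184), (417,198), (403,287) and the orange one at (461,205) are look-alikes. I'll confirm in enlarged crops.

```bash
cat > h.py <<'E'
import numpy as np, cv2
from bench import env, vision
def cal(n):
    c=vision.get_calibration(n); return {k:np.array(v,float) for k,v in c.items()}
def ray(n,uv):
    c=cal(n); K=np.array([[c['fx'],0,c['cx']],[0,c['fy'],c['cy']],[0,0,1]])
    q=cv2.undistortPoints(np.array([[uv]],float),K,np.array([float(c['k1']),0,0,0,0]))[0,0]
    R=c['R']; return -R.T@c['t'], R.T@np.array([q[0],q[1],1.])
def proj(n,X):
    c=cal(n); K=np.array([[c['fx'],0,c['cx']],[0,c['fy'],c['cy']],[0,0,1]])
    return cv2.projectPoints(np.array(X,float).reshape(-1,3),cv2.Rodrigues(c['R'])[0],c['t'],K,np.array([float(c['k1']),0,0,0,0]))[0][:,0]
def onz(n,uv,z):
    o,d=ray(n,uv); return o+d*(z-o[2])/d[2]
def tri(uvt,uvs):
    A=[];b=[]
    for n,uv in(("top",uvt),("scene",uvs)):
        o,d=ray(n,uv); d=d/np.linalg.norm(d); P=np.eye(3)-np.outer(d,d); A.append(P);b.append(P@o)
    A=np.vstack(A);b=np.hstack(b); X=np.linalg.lstsq(A,b,rcond=None)[0]; return X, np.linalg.norm(A@X-b)
E
python3 - <<'E'
import cv2
def crop(f,u,v,w,h,s,o):
    im=cv2.imread(f"pics/{f}.png")[v:v+h,u:u+w]; im=cv2.resize(im,None,fx=s,fy=s,interpolation=cv2.INTER_CUBIC)
    for x in range((-u)%20,w,20): cv2.putText(im,str(u+x),(int(x*s),9),0,.35,(0,0,255),1); cv2.line(im,(int(x*s),12),(int(x*s),18),(0,0,255),1)
    for y in range((-v)%20,h,20): cv2.putText(im,str(v+y),(0,int(y*s)+4),0,.35,(0,0,255),1); cv2.line(im,(24,int(y*s)),(30,int(y*s)),(0,0,255),1)
    return im
import numpy as np
a=crop("top0",155,180,160,120,5,0)
b=crop("top0",285,175,195,120,4,0)
cv2.imwrite("pics/c1.png",a);cv2.imwrite("pics/c2.png",b)
cv2.imwrite("pics/c3.png",crop("scene0",165,130,285,270,2.2,0))
E
```

```text
(no output)
```

View pics/c1.png

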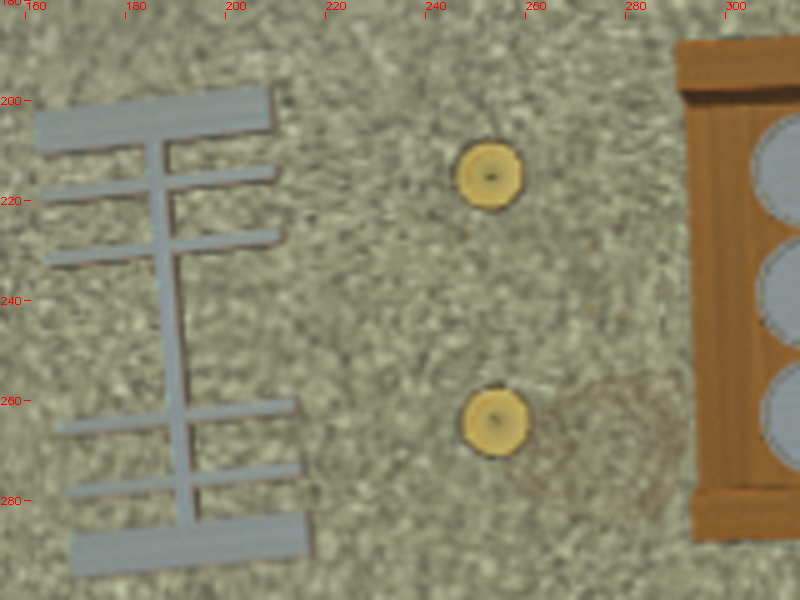

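View pics/c2.png

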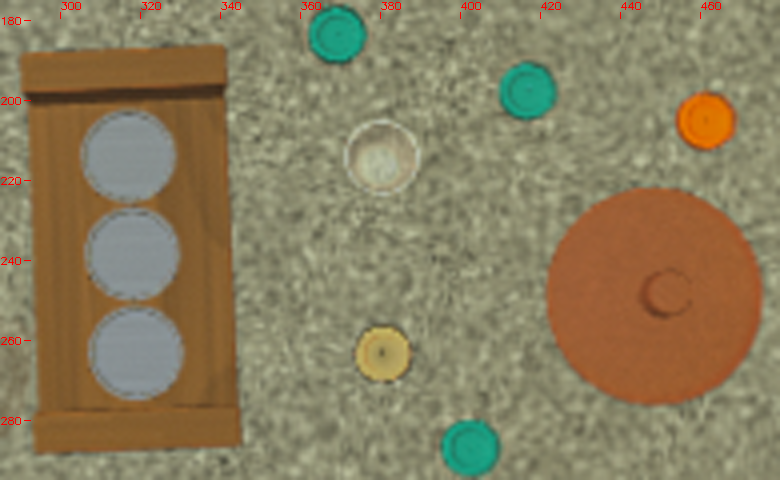

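View pics/c3.png

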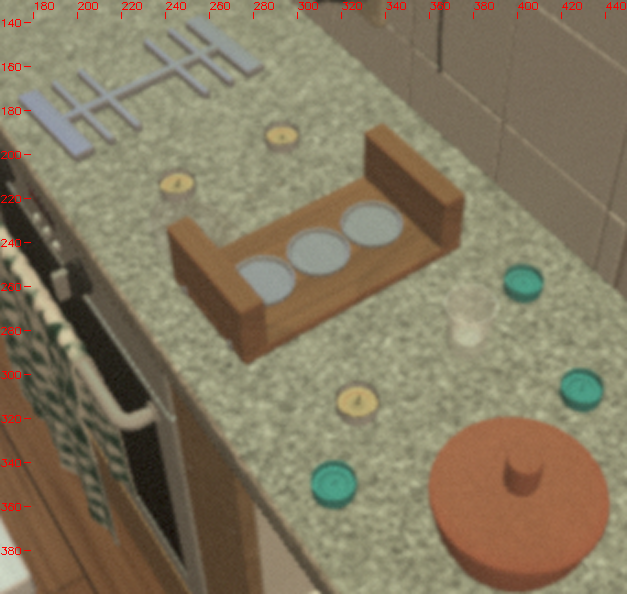

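```bash
python3 - <<'E'
from h import *
np.set_printoptions(precision=1,suppress=True)
T=dict(L1=((253,215.2),(293.6,191.4)),L2=((254.2,264.4),(245.9,213.6)),L3=((380.5,263.5),(327.3,312.7)),
cupc=((317,213.75),(333.6,231.8)),cupb=((318,238.25),(309.5,244.5)),knob=((452,248.25),(403.2,339)))
for k,(a,b) in T.items(): print(k,*tri(a,b))
for n in("top",): 
    print("cam",ray(n,(320,240))[0])
    for k,uv,z in(("L1",(253,215.2),15),("L2",(254.2,264.4),15),("L3",(380.5,263.5),15),("cc",(317,213.75),20),("cb",(318,238.25),20),("ca",(319,263),20),("lid",(448.5,249),60),("knob",(452,248.25),108),("glass",(380.5,214.5),58)):
        print(k,onz(n,uv,z))
def four(name,pts,s,o,z):
    P=np.array([onz("top",(o[0]+x/s,o[1]+y/s),z) for x,y in pts])[:,:2]; r=cv2.minAreaRect(P.astype(np.float32)); print(name,P.mean(0),P.tolist() and r)
    f,n=P[:4].mean(0),P[4:].mean(0); print("  axis dir yaw",np.arctan2(*(f-n)[::-1]),np.linalg.norm(f-n)); print(np.round(P,0).tolist())
four("warmer",[(22,54),(225,46),(227,88),(25,93),(34,411),(240,406),(242,445),(36,452)],4,(285,175),75)
four("grate",[(35,112),(268,87),(271,130),(40,155),(68,535),(305,513),(310,555),(73,577)],5,(155,180),12)
# depth check
d=np.load("pics/top0.npz")["d"]
for k,(u,v) in dict(L1=(253,215),L2=(254,264),L3=(380,263),cb=(318,238),cheek=(316,192),knob=(452,248),barG=(189,250),endG=(185,204),table=(270,240)).items():
    o,r=ray("top",(u,v)); print(k,(o+r*float(np.median(d[v-1:v+2,u-1:u+2]))))
E
```

```text
L1 [581.8 159.3  14.2] 3.634150645478125
L2 [452.7 157.2  12.4] 3.2713004596780175
L3 [ 450.4 -171.5   11.3] 2.0333484741832835
cupc [581.2  -7.9  19. ] 1.3510359236366802
cupb [517.3  -9.8  18.6] 1.3120882708961739
knob [ 483.  -338.1  105.3] 1.5975871856454906
cam [ 422.   -41.3 1438.5]
L1 [579.5 160.5  15. ]
L2 [450.6 157.9  15. ]
L3 [ 449.1 -170.4   15. ]
cc [580.2  -7.5  20. ]
cb [516.4  -9.3  20. ]
ca [452.2 -11.2  20. ]
lid [ 482.4 -338.5   60. ]
knob [ 482.  -336.8  108. ]
glass [ 571.9 -168.8   58. ]
warmer [515.6 -10.1] ((515.762939453125, -10.144393920898438), (249.51744079589844, 128.2154998779297), 1.4439058303833008)
  axis dir yaw 0.025509305460252204 224.09459356109886
[[639.0, 57.0], [642.0, -70.0], [615.0, -71.0], [614.0, 55.0], [415.0, 51.0], [417.0, -76.0], [393.0, -77.0], [390.0, 50.0]]
grate [499.8 331.4] ((500.05267333984375, 331.31085205078125), (248.0663604736328, 128.0847930908203), 4.958332538604736)
  axis dir yaw 0.08734336827510793 225.33351342127975
[[618.0, 405.0], [629.0, 279.0], [606.0, 278.0], [595.0, 403.0], [393.0, 386.0], [404.0, 259.0], [382.0, 257.0], [371.0, 384.0]]
L1 [581.1 161.9   5.3]
L2 [451.8 159.6   6.6]
L3 [ 450.5 -169.9    7.1]
cb [517.4  -9.2  14.1]
cheek [628.5  -7.   77.9]
knob [ 482.6 -336.7  108.3]
barG [490.4 331.7  11. ]
endG [612.5 342.5  13. ]
table [514.8 117.8  -0.5]
```

The crops confirm three cream tea lights, about 15 mm high. All the other discs are turquoise or orange. In world coordinates:

| Item | x (mm) | y (mm) | Yaw (rad) |
|---|---|---|---|
| Light L1 | 580.5 | 160 | – |
| Light L2 | 451.5 | 158 | – |
| Light L3 | 450 | -171 | – |
| Warmer | 516 | -10 | 0.025 |
| Grate | 500 | 331 | 0.087 |
| Dish | 482.5 | -338 | – |

First I turn the tool to yaw ≈ π and travel to L1.

```bash
cat >> h.py <<'E'
def to(x,y,z,psi=np.pi+0.0):
    s=env.sense(); p=s['position']; r,pt,a=s['tool_rot']
    R=cv2.Rodrigues(np.array([0,0,a]))[0]@np.diag([1,-1,-1.])
    d=R.T@(np.array([x,y,z])-p)/50; dy=-np.degrees((psi-a+np.pi/2)%np.pi-np.pi/2)/10
    print("t",round(s['clock'],2),"pos",p.round(1),"rot",np.round(s['tool_rot'],3),"w",round(s['gripper_width'],1),"F",round(s['finger_force'],1),s['ft_force'].round(1)); print("offset",d.round(3),"yaw",round(dy,3))
E
python3 -m inch '{"offset":[[0,0,0],[0,0,0],[0,0,0],[-0.73,-0.74,0.1],[-0.73,-0.74,0.1],[-0.73,-0.74,0.1],[-0.73,-0.74,0.1],[-0.73,-0.74,0.1]],"yaw":[-0.8,-0.8,-0.77,0,0,0,0,0],"jaw":[1,1,1,1,1,1,1,1]}'
python3 -c "
from h import *
to(580.5,160,120)"
```

```text
clock: 1.1
position: [405.4, 350.6, 189.1]
tool_rot: [-3.141, -0.001, -3.116]
ft_force: [0.5, 0.6, -0.9]
gripper_width: 91.7
finger_force: 0.0
t 1.1 pos [405.4 350.6 189.1] rot [-3.141e+00 -1.000e-03 -3.116e+00] w 91.7 F 0.0 [ 0.5  0.6 -0.9]
offset [-3.402 -3.902  1.381] yaw 0.148
```

```bash
sed -i 's/np.pi+0.0)/np.pi+0.025)/' h.py
python3 -m inch '{"offset":[[-0.58,-0.65,0.23],[-0.58,-0.65,0.23],[-0.58,-0.65,0.23],[-0.58,-0.65,0.23],[-0.58,-0.65,0.23],[-0.5,-0.65,0.23],[0,0,0],[0,0,0]],"yaw":[0,0,0,0,0,0,0,0],"jaw":[1,1,1,1,1,1,1,1]}'
python3 -c "
from h import *
to(580.5,160,6)"
```

```text
clock: 2.1
position: [579.0, 162.0, 120.3]
tool_rot: [3.141, -0.001, -3.116]
ft_force: [0.3, -0.1, -0.5]
gripper_width: 92.0
finger_force: 0.0
t 2.1 pos [579.  162.  120.3] rot [ 3.141e+00 -1.000e-03 -3.116e+00] w 92.0 F 0.0 [ 0.3 -0.1 -0.5]
offset [-0.028 -0.04   2.287] yaw 0.005
```

```bash

python3 -m inch '{"offset":[[-0.03,-0.04,0.6],[0,0,0.6],[0,0,0.6],[0,0,0.29],[0,0,0.19],[0,0,0],[0,0,0],[0,0,0]],"yaw":[0,0,0,0,0,0,0,0],"jaw":[1,1,1,1,1,1,0.3,0.3]}'
python3 -m inch '{"offset":[[0,0,0],[0,0,0],[0,0,0],[0,0,0],[0,0,0],[0,0,0],[0,0,0],[0,0,0]],"yaw":[0,0,0,0,0,0,0,0],"jaw":[0,0,0,0,0,0,0,0]}'
python3 -c "
from h import *
to(580.5,160,120)"
```

```text
clock: 3.1
position: [582.0, 159.6, 7.6]
tool_rot: [3.142, 0.002, -3.116]
ft_force: [0.4, -0.5, -0.2]
gripper_width: 74.0
finger_force: 0.0
clock: 4.1
position: [581.2, 159.6, 6.6]
tool_rot: [-3.142, -0.0, -3.116]
ft_force: [0.1, 0.2, -0.5]
gripper_width: 35.3
finger_force: 29.9
t 4.1 pos [581.2 159.6   6.6] rot [-3.142 -0.    -3.116] w 35.3 F 29.9 [ 0.1  0.2 -0.5]
offset [ 0.013  0.009 -2.269] yaw 0.005
```

```bash

python3 -m inch '{"offset":[[0,0,-0.2],[0,0,-0.5],[0,0,-0.5],[0,0,-0.5],[0,0,-0.3],[0,0,0],[0,0,0],[0,0,0]],"yaw":[0,0,0,0,0,0,0,0],"jaw":[0,0,0,0,0,0,0,0]}'
python3 - <<'E'
from h import *
to(580.2,-8,100)
p,d=vision.capture("scene"); u,v=proj("scene",[580,160,100])[0].astype(int); print(u,v)
cv2.imwrite("pics/s1.png",cv2.resize(p[max(v-75,0):v+75,max(u-100,0):u+100,::-1],None,fx=4,fy=4,interpolation=cv2.INTER_CUBIC))
E
```

```text
clock: 5.1
position: [580.3, 159.5, 105.3]
tool_rot: [-3.141, -0.002, -3.116]
ft_force: [0.5, -0.0, -0.5]
gripper_width: 35.6
finger_force: 29.9
t 5.1 pos [580.3 159.5 105.3] rot [-3.141e+00 -2.000e-03 -3.116e+00] w 35.6 F 29.9 [ 0.5 -0.  -0.5]
offset [ 0.089 -3.348  0.105] yaw 0.005
290 162
```

View pics/s1.png

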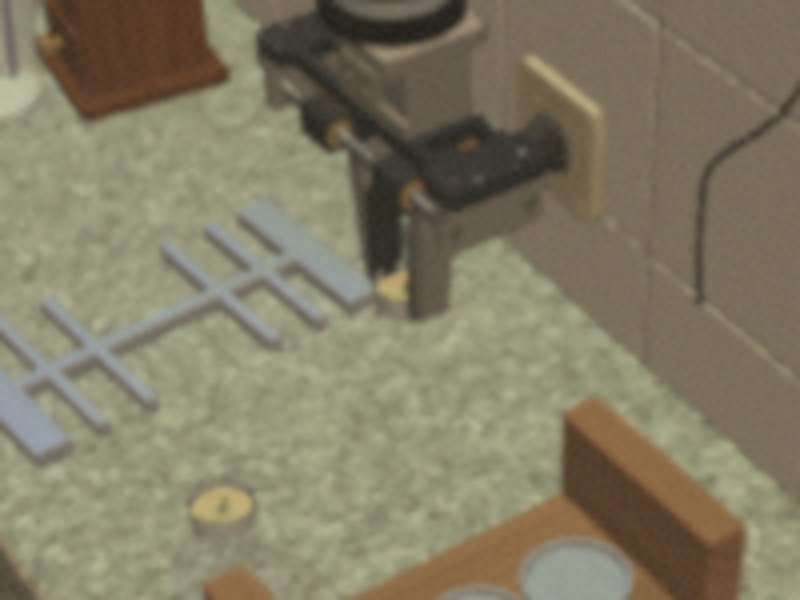

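The light is held upright at the fingertips (crop ~(395,295)). Next, over to cup_c.

```bash

python3 -m inch '{"offset":[[0.09,-0.4,0],[0,-0.6,0],[0,-0.75,0],[0,-0.75,0],[0,-0.6,0],[0,-0.25,0],[0,0,0],[0,0,0]],"yaw":[0,0,0,0,0,0,0,0],"jaw":[0,0,0,0,0,0,0,0]}'
python3 -c "
from h import *
to(580.4,-8,24)"
```

```text
clock: 6.15
position: [580.8, -7.2, 106.5]
tool_rot: [3.141, -0.0, -3.115]
ft_force: [-0.6, 0.8, -0.6]
gripper_width: 35.9
finger_force: 29.9
t 6.15 pos [580.8  -7.2 106.5] rot [ 3.141 -0.    -3.115] w 35.9 F 29.9 [-0.6  0.8 -0.6]
offset [ 0.009 -0.016  1.65 ] yaw 0.009
```

```bash

python3 -m inch '{"offset":[[0,0,0.4],[0,0,0.4],[0,0,0.4],[0,0,0.25],[0,0,0.15],[0,0,0.05],[0,0,0],[0,0,0]],"yaw":[0,0,0,0,0,0,0,0],"jaw":[0,0,0,0,0,0,0,0]}'
python3 -m inch '{"offset":[[0,0,0],[0,0,0],[0,0,0],[0,0,0],[0,0,0],[0,0,-0.3],[0,0,-0.7],[0,0,-0.9]],"yaw":[0,0,0,0,0,0,0,0],"jaw":[0.45,0.5,0.6,0.8,1,1,1,1]}'
python3 -c "
from h import *
to(451.5,158,115)"
```

```text
clock: 7.15
position: [581.6, -8.1, 24.7]
tool_rot: [-3.141, 0.001, -3.116]
ft_force: [-0.1, 1.2, -1.1]
gripper_width: 35.9
finger_force: 29.9
clock: 8.15
position: [580.4, -7.9, 120.3]
tool_rot: [3.141, -0.001, -3.116]
ft_force: [0.2, 0.7, 0.2]
gripper_width: 91.9
finger_force: 0.0
t 8.15 pos [580.4  -7.9 120.3] rot [ 3.141e+00 -1.000e-03 -3.116e+00] w 91.9 F 0.0 [0.2 0.7 0.2]
offset [2.492 3.383 0.106] yaw 0.005
```

```bash

python3 -m inch '{"offset":[[0.4,0.54,0],[0.5,0.67,0],[0.5,0.67,0],[0.5,0.67,0],[0.4,0.54,0.1],[0.2,0.3,0],[0,0,0],[0,0,0]],"yaw":[0,0,0,0,0,0,0,0],"jaw":[1,1,1,1,1,1,1,1]}'
python3 - <<'E'
from h import *
to(451.5,158,6)
p,d=vision.capture("top"); q,_=vision.capture("scene")
a=cv2.resize(p[180:300,280:350,::-1],None,fx=5,fy=5,interpolation=cv2.INTER_CUBIC)
b=cv2.resize(q[190:310,240:328,::-1],None,fx=5,fy=5,interpolation=cv2.INTER_CUBIC)
cv2.imwrite("pics/s2.png",np.hstack([a,b]))
E
```

```text
clock: 9.15
position: [452.8, 157.5, 114.7]
tool_rot: [-3.141, 0.001, -3.116]
ft_force: [0.3, -0.1, -0.7]
gripper_width: 91.9
finger_force: 0.0
t 9.15 pos [452.8 157.5 114.7] rot [-3.141e+00  1.000e-03 -3.116e+00] w 91.9 F 0.0 [ 0.3 -0.1 -0.7]
offset [0.025 0.01  2.174] yaw 0.002
```

View pics/s2.png

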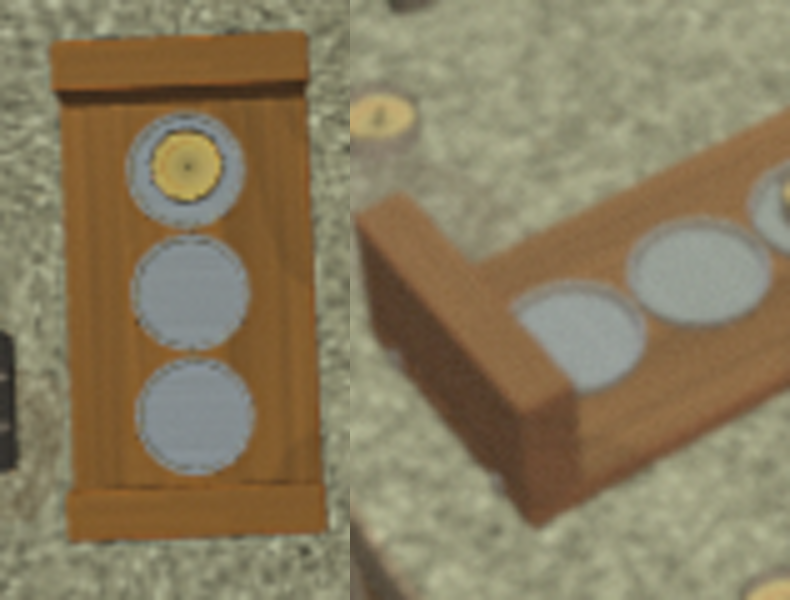

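The light sits in cup_c at crop (187,166), against a cup centre of (186,170), so it is about 2 mm off. Next, L2 to cup_b.

```bash

python3 -m inch '{"offset":[[0.02,0.01,0.6],[0,0,0.6],[0,0,0.5],[0,0,0.27],[0,0,0.18],[0,0,0],[0,0,0],[0,0,0]],"yaw":[0,0,0,0,0,0,0,0],"jaw":[1,1,1,1,1,1,0.3,0.3]}'
python3 -m inch '{"offset":[[0,0,0],[0,0,0],[0,0,0],[0,0,0],[0,0,0],[0,0,0],[0,0,-0.3],[0,0,-0.5]],"yaw":[0,0,0,0,0,0,0,0],"jaw":[0,0,0,0,0,0,0,0]}'
python3 -m inch '{"offset":[[0,0,-0.5],[0,0,-0.5],[0,0,-0.2],[0,0,0],[0,0,0],[0,0,0],[0,0,0],[0,0,0]],"yaw":[0,0,0,0,0,0,0,0],"jaw":[0,0,0,0,0,0,0,0]}'
python3 -c "
from h import *
to(516.7,-9.5,106)"
```

```text
clock: 10.25
position: [451.4, 158.8, 7.4]
tool_rot: [3.141, 0.002, -3.116]
ft_force: [0.5, -0.2, -0.3]
gripper_width: 73.8
finger_force: 0.0
clock: 11.25
position: [450.0, 158.6, 47.2]
tool_rot: [-3.141, -0.002, -3.116]
ft_force: [0.8, 0.3, 0.2]
gripper_width: 35.2
finger_force: 30.0
clock: 12.25
position: [450.5, 158.6, 106.3]
tool_rot: [-3.142, -0.001, -3.116]
ft_force: [-0.5, -0.7, -1.1]
gripper_width: 35.7
finger_force: 30.0
t 12.25 pos [450.5 158.6 106.3] rot [-3.142e+00 -1.000e-03 -3.116e+00] w 35.7 F 30.0 [-0.5 -0.7 -1.1]
offset [-1.236 -3.396  0.006] yaw 0.005
```

```bash

python3 -m inch '{"offset":[[-0.15,-0.4,0],[-0.25,-0.7,0],[-0.25,-0.75,0],[-0.25,-0.75,0],[-0.2,-0.55,0],[-0.14,-0.25,0],[0,0,0],[0,0,0]],"yaw":[0,0,0,0,0,0,0,0],"jaw":[0,0,0,0,0,0,0,0]}'
python3 -c "
from h import *
to(516.7,-9.5,24)"
```

```text
clock: 13.25
position: [516.6, -8.6, 106.4]
tool_rot: [3.141, -0.001, -3.115]
ft_force: [-1.0, -0.7, 0.4]
gripper_width: 35.5
finger_force: 30.0
t 13.25 pos [516.6  -8.6 106.4] rot [ 3.141e+00 -1.000e-03 -3.115e+00] w 35.5 F 30.0 [-1.  -0.7  0.4]
offset [-0.002 -0.017  1.647] yaw 0.01
```

```bash

python3 -m inch '{"offset":[[0,-0.02,0.4],[0,0,0.4],[0,0,0.4],[0,0,0.25],[0,0,0.15],[0,0,0.05],[0,0,0],[0,0,0]],"yaw":[0,0,0,0,0,0,0,0],"jaw":[0,0,0,0,0,0,0,0]}'
python3 -m inch '{"offset":[[0,0,0],[0,0,0],[0,0,0],[0,0,0],[0,0,0],[0,0,-0.3],[0,0,-0.7],[0,0,-0.9]],"yaw":[0,0,0,0,0,0,0,0],"jaw":[0.45,0.5,0.6,0.8,1,1,1,1]}'
python3 -m inch '{"offset":[[0.2,-0.4,0],[0.3,-0.7,0],[0.3,-0.75,0],[0.3,-0.7,0],[0.2,-0.5,0],[0.05,-0.2,0],[0,0,0],[0,0,0]],"yaw":[0,0,0,0,0,0,0,0],"jaw":[1,1,1,1,1,1,1,1]}'
python3 - <<'E'
from h import *
to(450.2,-171,6)
p,d=vision.capture("top")
cv2.imwrite("pics/s3.png",cv2.resize(p[180:300,280:350,::-1],None,fx=5,fy=5,interpolation=cv2.INTER_CUBIC))
E
```

```text
clock: 14.25
position: [517.6, -10.8, 24.7]
tool_rot: [-3.141, 0.001, -3.116]
ft_force: [0.1, -0.3, -1.0]
gripper_width: 35.9
finger_force: 30.0
clock: 15.25
position: [516.4, -10.5, 120.4]
tool_rot: [3.141, -0.001, -3.116]
ft_force: [0.5, 0.3, 0.9]
gripper_width: 91.7
finger_force: 0.0
clock: 16.25
position: [454.1, -174.0, 119.3]
tool_rot: [3.141, 0.0, -3.115]
ft_force: [0.2, 0.2, -0.5]
gripper_width: 91.8
finger_force: 0.0
t 16.25 pos [ 454.1 -174.   119.3] rot [ 3.141  0.    -3.115] w 91.8 F 0.0 [ 0.2  0.2 -0.5]
offset [0.077 0.063 2.265] yaw 0.01
```

View pics/s3.png

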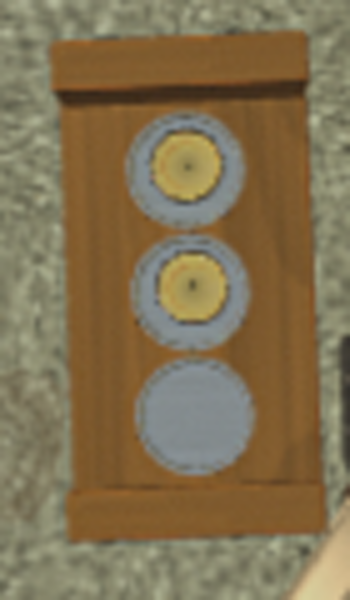

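Both lights are within 3 mm of their cup centres (crop (187,166) and (193,287)). Next, L3 to cup_a.

```bash

python3 -m inch '{"offset":[[0.07,0.06,0.6],[0,0,0.6],[0,0,0.6],[0,0,0.27],[0,0,0.18],[0,0,0],[0,0,0],[0,0,0]],"yaw":[0,0,0,0,0,0,0,0],"jaw":[1,1,1,1,1,1,0.3,0.3]}'
python3 -m inch '{"offset":[[0,0,0],[0,0,0],[0,0,0],[0,0,0],[0,0,0],[0,0,0],[0,0,-0.3],[0,0,-0.5]],"yaw":[0,0,0,0,0,0,0,0],"jaw":[0,0,0,0,0,0,0,0]}'
python3 -m inch '{"offset":[[0,0,-0.5],[0,0,-0.5],[0,0,-0.2],[0,0,0],[0,0,0],[0,0,0],[0,0,0],[0,0,0]],"yaw":[0,0,0,0,0,0,0,0],"jaw":[0,0,0,0,0,0,0,0]}'
python3 -c "
from h import *
to(452.2,-11.2,106)"
```

```text
clock: 17.3
position: [450.8, -172.4, 7.4]
tool_rot: [-3.141, 0.001, -3.116]
ft_force: [-0.7, -0.4, -0.7]
gripper_width: 73.7
finger_force: 0.0
clock: 18.3
position: [449.7, -171.6, 47.2]
tool_rot: [3.141, -0.001, -3.116]
ft_force: [-0.0, 0.1, -0.6]
gripper_width: 35.9
finger_force: 30.0
clock: 19.3
position: [450.1, -171.8, 106.3]
tool_rot: [3.141, -0.0, -3.116]
ft_force: [0.2, -0.2, 0.2]
gripper_width: 35.9
finger_force: 30.0
t 19.3 pos [ 450.1 -171.8  106.3] rot [ 3.141 -0.    -3.116] w 35.9 F 30.0 [ 0.2 -0.2  0.2]
offset [-0.126  3.21   0.006] yaw 0.005
```

```bash

python3 -m inch '{"offset":[[-0.02,0.4,0],[-0.02,0.7,0],[-0.02,0.75,0],[-0.02,0.7,0],[0,0.45,0],[0,0.2,0],[0,0,0],[0,0,0]],"yaw":[0,0,0,0,0,0,0,0],"jaw":[0,0,0,0,0,0,0,0]}'
python3 -c "
from h import *
to(452.4,-11.2,24)"
```

```text
clock: 20.3
position: [450.2, -12.4, 106.7]
tool_rot: [-3.141, 0.0, -3.116]
ft_force: [0.8, -0.3, -0.8]
gripper_width: 35.4
finger_force: 30.0
t 20.3 pos [450.2 -12.4 106.7] rot [-3.141  0.    -3.116] w 35.4 F 30.0 [ 0.8 -0.3 -0.8]
offset [-0.045  0.022  1.653] yaw 0.002
```

```bash

python3 -m inch '{"offset":[[-0.04,0.02,0.4],[0,0,0.4],[0,0,0.4],[0,0,0.25],[0,0,0.15],[0,0,0.05],[0,0,0],[0,0,0]],"yaw":[0,0,0,0,0,0,0,0],"jaw":[0,0,0,0,0,0,0,0]}'
python3 -m inch '{"offset":[[0,0,0],[0,0,0],[0,0,0],[0,0,0],[0,0,0],[0,0,-0.3],[0,0,-0.8],[0,0,-1]],"yaw":[0,0,0,0,0,0,0,0],"jaw":[0.45,0.5,0.6,0.8,1,1,1,1]}'
python3 -m inch '{"offset":[[-0.1,0.5,-0.4],[-0.15,0.9,0],[-0.15,1,0],[-0.15,1,0],[-0.15,1,0],[-0.15,1,0],[-0.1,0.9,0],[0,0.55,0]],"yaw":[-0.2,-0.16,0,0,0,0,0,0],"jaw":[1,1,1,1,1,1,1,1]}'
python3 - <<'E'
from h import *
to(500,331,106,np.pi+0.087)
p,d=vision.capture("top")
cv2.imwrite("pics/s4.png",cv2.resize(p[180:300,155:350,::-1],None,fx=4,fy=4,interpolation=cv2.INTER_CUBIC))
E
```

```text
clock: 21.3
position: [452.6, -11.0, 24.7]
tool_rot: [-3.141, 0.001, -3.116]
ft_force: [-0.3, 0.3, -0.3]
gripper_width: 35.9
finger_force: 30.0
clock: 22.3
position: [451.3, -10.6, 130.5]
tool_rot: [3.141, -0.001, -3.116]
ft_force: [0.8, -0.1, 0.6]
gripper_width: 91.9
finger_force: 0.0
clock: 23.3
position: [471.8, 336.4, 150.3]
tool_rot: [3.141, 0.001, -3.051]
ft_force: [-0.2, 0.7, 0.2]
gripper_width: 92.4
finger_force: 0.0
t 23.3 pos [471.8 336.4 150.3] rot [ 3.141e+00  1.000e-03 -3.051e+00] w 92.4 F 0.0 [-0.2  0.7  0.2]
offset [-0.551 -0.158  0.886] yaw 0.019
```

View pics/s4.png

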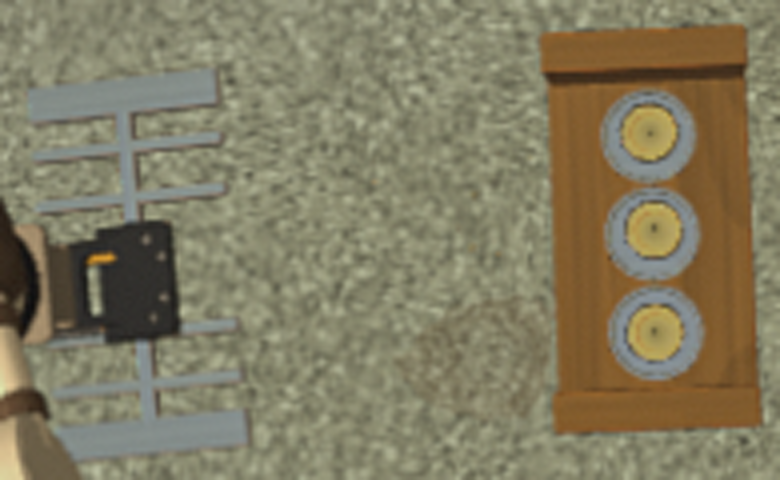

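All three lights are in the cups (crop (650,133), (654,230), (656,331)). Now the grate.

```bash

python3 -m inch '{"offset":[[-0.28,-0.08,0.3],[-0.27,-0.08,0.3],[0,0,0.6],[0,0,0.4],[0,0,0],[0,0,0],[0,0,0],[0,0,0]],"yaw":[0.02,0,0,0,0,0,0,0],"jaw":[1,1,1,1,1,1,1,1]}'
python3 -c "
from h import *
to(500,331.2,4,np.pi+0.087)"
```

```text
clock: 24.35
position: [500.5, 328.9, 70.1]
tool_rot: [3.141, 0.002, -3.056]
ft_force: [0.4, -0.2, -0.2]
gripper_width: 91.8
finger_force: 0.0
t 24.35 pos [500.5 328.9  70.1] rot [ 3.141e+00  2.000e-03 -3.056e+00] w 91.8 F 0.0 [ 0.4 -0.2 -0.2]
offset [0.007 0.046 1.322] yaw -0.01
```

```bash

python3 -m inch '{"offset":[[0,0.03,0.5],[0,0,0.4],[0,0,0.25],[0,0,0.15],[0,0,0],[0,0,0],[0,0,0],[0,0,0]],"yaw":[0,0,0,0,0,0,0,0],"jaw":[1,1,1,1,1,0.7,0.5,0.3]}'
python3 -m inch '{"offset":[[0,0,0],[0,0,0],[0,0,0],[0,0,0],[0,0,0],[0,0,0],[0,0,0],[0,0,0]],"yaw":[0,0,0,0,0,0,0,0],"jaw":[0.2,0.1,0,0,0,0,0,0]}'
python3 -c "
from h import *
to(500,331.2,4,np.pi+0.087)"
```

```text
clock: 25.35
position: [500.2, 330.2, 4.5]
tool_rot: [3.141, 0.001, -3.056]
ft_force: [0.5, 0.4, -0.4]
gripper_width: 64.0
finger_force: 0.0
clock: 26.35
position: [499.8, 330.2, 4.1]
tool_rot: [3.141, -0.0, -3.056]
ft_force: [0.1, 0.8, -0.6]
gripper_width: 11.3
finger_force: 30.0
t 26.35 pos [499.8 330.2   4.1] rot [ 3.141 -0.    -3.056] w 11.3 F 30.0 [ 0.1  0.8 -0.6]
offset [-0.006  0.019  0.002] yaw -0.01
```

```bash

python3 -m inch '{"offset":[[0,0,-0.2],[0,0,-0.4],[0,0,-0.5],[0,0,-0.6],[0,0,-0.5],[0,0,-0.2],[0,0,0],[0,0,0]],"yaw":[0,0,0,0,0,0,0,0],"jaw":[0,0,0,0,0,0,0,0]}'
python3 - <<'E'
from h import *
to(516,-10,124)
p,d=vision.capture("scene"); u,v=proj("scene",[500,331,110])[0].astype(int)
v0=max(v-75,0);u0=max(u-130,0)
cv2.imwrite("pics/s5.png",cv2.resize(p[v0:v0+150,u0:u0+200,::-1],None,fx=4,fy=4,interpolation=cv2.INTER_CUBIC))
E
```

```text
clock: 27.35
position: [499.0, 329.7, 122.9]
tool_rot: [-3.141, -0.002, -3.056]
ft_force: [-0.2, -0.1, -2.9]
gripper_width: 11.4
finger_force: 30.0
t 27.35 pos [499.  329.7 122.9] rot [-3.141e+00 -2.000e-03 -3.056e+00] w 11.4 F 30.0 [-0.2 -0.1 -2.9]
offset [ 0.239 -6.798 -0.023] yaw 0.345
```

View pics/s5.png

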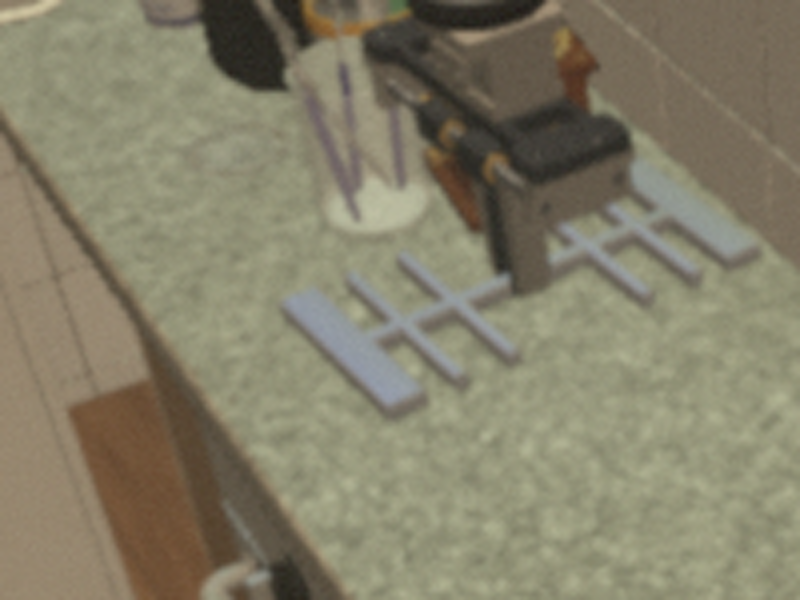

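The grate hangs level, pinched at its centre. Carry it over the warmer.

```bash

python3 -m inch '{"offset":[[0,0,0],[0,0,0],[0,-0.3,0],[-0.02,-0.5,0],[-0.02,-0.7,0],[-0.02,-0.7,0],[-0.02,-0.7,0],[-0.02,-0.7,0]],"yaw":[0.17,0.17,0,0,0,0,0,0],"jaw":[0,0,0,0,0,0,0,0]}'
python3 -m inch '{"offset":[[-0.02,-0.7,0],[-0.02,-0.7,0],[-0.02,-0.6,0],[-0.02,-0.5,0],[0,-0.4,0],[0,-0.2,0],[0,0,0],[0,0,0]],"yaw":[0,0,0,0,0,0,0,0],"jaw":[0,0,0,0,0,0,0,0]}'
python3 -c "
from h import *
to(516,-10,81)"
```

```text
clock: 28.4
position: [509.3, 148.3, 124.2]
tool_rot: [-3.141, 0.0, -3.116]
ft_force: [-0.4, -0.6, -3.5]
gripper_width: 11.4
finger_force: 30.0
clock: 29.4
position: [517.4, -4.1, 124.1]
tool_rot: [3.141, -0.0, -3.115]
ft_force: [0.4, -0.3, -2.4]
gripper_width: 11.2
finger_force: 30.0
t 29.4 pos [517.4  -4.1 124.1] rot [ 3.141 -0.    -3.115] w 11.2 F 30.0 [ 0.4 -0.3 -2.4]
offset [ 0.03  -0.118  0.861] yaw 0.007
```

```bash

python3 -m inch '{"offset":[[0.02,-0.1,0.1],[0,0,0.2],[0,0,0.2],[0,0,0.15],[0,0,0],[0,0,0],[0,0,0],[0,0,0]],"yaw":[0,0,0,0,0,0,0,0],"jaw":[0,0,0,0,0,0,0,0]}'
python3 - <<'E'
from h import *
to(516,-10,80)
p,d=vision.capture("top");q,_=vision.capture("scene")
a=cv2.resize(p[175:300,270:360,::-1],None,fx=4.8,fy=4.8,interpolation=cv2.INTER_CUBIC)
b=cv2.resize(q[160:310,220:400,::-1],None,fx=2,fy=2,interpolation=cv2.INTER_CUBIC)
b=np.vstack([b,np.zeros((300,360,3),np.uint8)])
cv2.imwrite("pics/s6.png",np.hstack([a,b]))
E
```

```text
clock: 30.4
position: [516.9, -9.7, 91.9]
tool_rot: [-3.141, 0.001, -3.116]
ft_force: [0.1, -0.1, -3.5]
gripper_width: 11.6
finger_force: 30.0
t 30.4 pos [516.9  -9.7  91.9] rot [-3.141e+00  1.000e-03 -3.116e+00] w 11.6 F 30.0 [ 0.1 -0.1 -3.5]
offset [ 0.018 -0.006  0.239] yaw 0.005
```

View pics/s6.png

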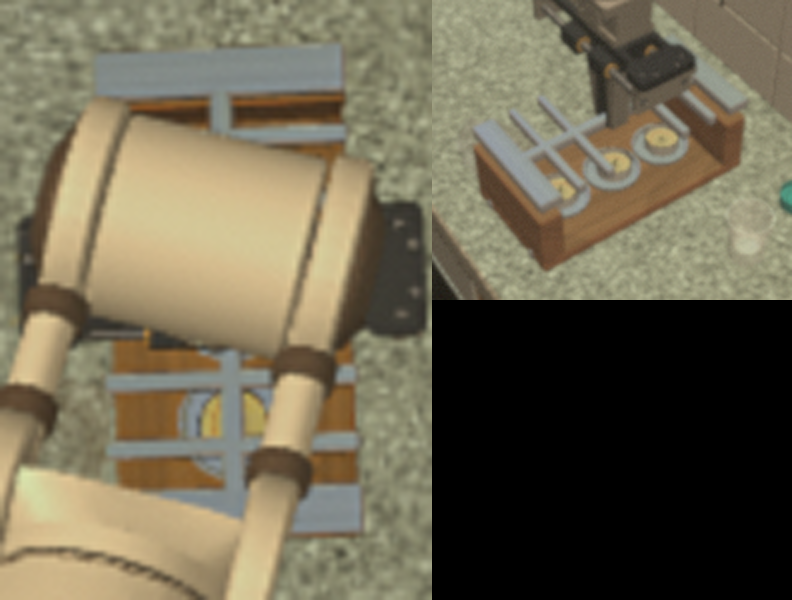

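The grate lines up with both cheeks in both views. Lower and release it.

```bash

python3 -m inch '{"offset":[[0.02,0,0.1],[0,0,0.08],[0,0,0.04],[0,0,0.02],[0,0,0],[0,0,0],[0,0,0],[0,0,0]],"yaw":[0,0,0,0,0,0,0,0],"jaw":[0,0,0,0,0,0,0,0]}'
python3 -c "
from h import *
to(516,-10,80)"
```

```text
clock: 31.5
position: [515.7, -9.6, 79.7]
tool_rot: [-3.142, 0.0, -3.116]
ft_force: [0.9, 0.2, -4.2]
gripper_width: 11.7
finger_force: 30.0
t 31.5 pos [515.7  -9.6  79.7] rot [-3.142  0.    -3.116] w 11.7 F 30.0 [ 0.9  0.2 -4.2]
offset [-0.006 -0.007 -0.006] yaw 0.005
```

```bash

python3 -m inch '{"offset":[[0,0,0],[0,0,0],[0,0,0],[0,0,0],[0,0,0],[0,0,-0.3],[0,0,-0.7],[0,0,-1]],"yaw":[0,0,0,0,0,0,0,0],"jaw":[0.2,0.3,0.4,0.5,0.5,0.5,0.5,0.5]}'
python3 -m inch '{"offset":[[0.05,-0.4,-0.5],[0.1,-0.9,0],[0.1,-1,0],[0.1,-1,0],[0.1,-1,0],[0.1,-1,0],[0,-0.8,0],[0,-0.3,0]],"yaw":[0,0,0,0,0,0,0,0],"jaw":[0.7,0.7,0.7,0.7,0.7,0.7,0.7,0.7]}'
python3 - <<'E'
from h import *
to(482.5,-337.3,140)
p,d=vision.capture("top");q,_=vision.capture("scene")
a=cv2.resize(p[175:300,270:360,::-1],None,fx=4.8,fy=4.8,interpolation=cv2.INTER_CUBIC)
b=cv2.resize(q[160:310,220:400,::-1],None,fx=2,fy=2,interpolation=cv2.INTER_CUBIC)
b2=cv2.resize(q[240:390,330:510,::-1],None,fx=2,fy=2,interpolation=cv2.INTER_CUBIC)
cv2.imwrite("pics/s7.png",np.hstack([a,np.vstack([b,b2])]))
E
```

```text
clock: 32.5
position: [514.7, -9.4, 180.5]
tool_rot: [3.141, -0.002, -3.116]
ft_force: [0.9, -0.4, -0.4]
gripper_width: 45.8
finger_force: 0.0
clock: 33.5
position: [496.2, -332.2, 205.5]
tool_rot: [-3.141, 0.001, -3.118]
ft_force: [0.5, 0.9, -0.1]
gripper_width: 64.3
finger_force: 0.0
t 33.5 pos [ 496.2 -332.2  205.5] rot [-3.141e+00  1.000e-03 -3.118e+00] w 64.3 F 0.0 [ 0.5  0.9 -0.1]
offset [ 0.276 -0.095  1.311] yaw -0.008
```

View pics/s7.png

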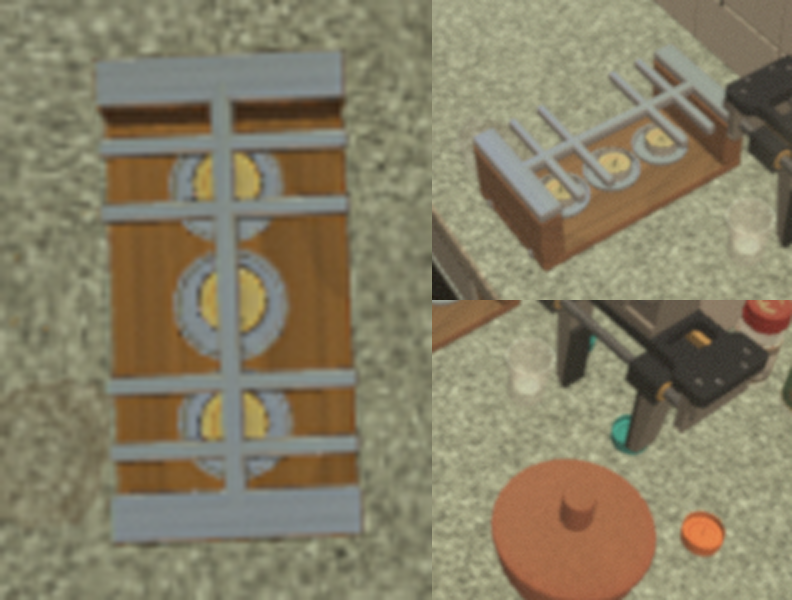

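The grate is flat and square on the cheeks, flush at both ends (crop corners (97,63), (341,52), (360,531), (112,541)). The lights and glass are undisturbed. Now the dish knob.

```bash

python3 -m inch '{"offset":[[0.14,-0.05,0.4],[0.14,-0.04,0.4],[0,0,0.4],[0,0,0.1],[0,0,0],[0,0,0],[0,0,0],[0,0,0]],"yaw":[0,0,0,0,0,0,0,0],"jaw":[0.8,0.8,0.8,0.8,0.8,0.8,0.8,0.8]}'
python3 - <<'E'
from h import *
to(482.5,-337.3,82)
P=np.array([onz("top",(270+x/4.8,175+y/4.8),87) for x,y in[(97,63),(341,52),(112,541),(360,531)]]); print(P.mean(0), P.round(0))
E
```

```text
clock: 34.6
position: [482.7, -335.3, 140.1]
tool_rot: [-3.141, 0.0, -3.116]
ft_force: [0.7, 0.5, -0.2]
gripper_width: 73.3
finger_force: 0.0
t 34.6 pos [ 482.7 -335.3  140.1] rot [-3.141  0.    -3.116] w 73.3 F 0.0 [ 0.7  0.5 -0.2]
offset [ 0.006 -0.04   1.161] yaw 0.005
[516.19636732  -9.30989678  87.        ] [[638.  57.  87.]
 [642. -70.  87.]
 [391.  51.  87.]
 [394. -76.  87.]]
```

```bash

python3 -m inch '{"offset":[[0,-0.04,0.3],[0,0,0.35],[0,0,0.25],[0,0,0.15],[0,0,0.09],[0,0,0],[0,0,0],[0,0,0]],"yaw":[0,0,0,0,0,0,0,0],"jaw":[0.8,0.8,0.8,0.8,0.8,0.8,0.6,0.45]}'
python3 -m inch '{"offset":[[0,0,0],[0,0,0],[0,0,0],[0,0,0],[0,0,0],[0,0,0],[0,0,0],[0,0,0]],"yaw":[0,0,0,0,0,0,0,0],"jaw":[0.35,0.3,0.2,0.1,0,0,0,0]}'
python3 -c "
from h import *
to(482.5,-337.3,82)"
```

```text
clock: 35.6
position: [482.9, -337.3, 83.1]
tool_rot: [-3.141, 0.001, -3.116]
ft_force: [-0.4, -0.1, 1.0]
gripper_width: 55.6
finger_force: 0.0
clock: 36.6
position: [482.7, -337.3, 82.8]
tool_rot: [-3.141, 0.0, -3.116]
ft_force: [-0.1, -3.0, 0.6]
gripper_width: 27.4
finger_force: 30.0
t 36.6 pos [ 482.7 -337.3   82.8] rot [-3.141  0.    -3.116] w 27.4 F 30.0 [-0.1 -3.   0.6]
offset [0.005 0.    0.017] yaw 0.005
```

```bash

python3 -m inch '{"offset":[[0,0,-0.1],[0,0,-0.2],[0,0,-0.3],[0,0,-0.4],[0,0,-0.5],[0,0,-0.5],[0,0,-0.3],[0,0,-0.2]],"yaw":[0,0,0,0,0,0,0,0],"jaw":[0,0,0,0,0,0,0,0]}'
python3 - <<'E'
from h import *
to(516.2,-9.5,205)
q,_=vision.capture("scene")
cv2.imwrite("pics/s8.png",cv2.resize(q[180:420,280:560,::-1],None,fx=2,fy=2))
E
```

```text
clock: 37.6
position: [482.8, -337.2, 208.9]
tool_rot: [-3.141, 0.001, -3.116]
ft_force: [0.3, 0.4, -4.9]
gripper_width: 26.9
finger_force: 30.0
t 37.6 pos [ 482.8 -337.2  208.9] rot [-3.141e+00  1.000e-03 -3.116e+00] w 26.9 F 30.0 [ 0.3  0.4 -4.9]
offset [-0.837  6.535  0.079] yaw 0.005
```

View pics/s8.png

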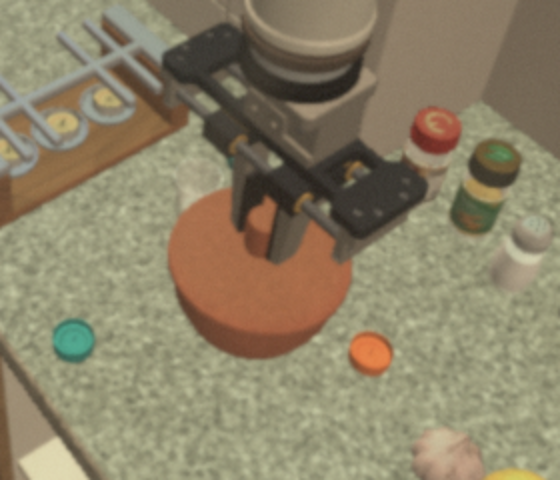

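The dish hangs upright, held by the knob. Carry it over with gentle ramps.

```bash

python3 -m inch '{"offset":[[-0.01,0.1,0],[-0.03,0.2,0],[-0.04,0.3,0],[-0.05,0.4,0],[-0.07,0.5,0],[-0.07,0.5,0],[-0.07,0.5,0],[-0.07,0.5,0]],"yaw":[0,0,0,0,0,0,0,0],"jaw":[0,0,0,0,0,0,0,0]}'
python3 -m inch '{"offset":[[-0.06,0.5,0],[-0.06,0.5,0],[-0.06,0.5,0],[-0.06,0.5,0],[-0.05,0.4,0],[-0.05,0.35,0],[-0.04,0.25,0],[-0.03,0.2,0]],"yaw":[0,0,0,0,0,0,0,0],"jaw":[0,0,0,0,0,0,0,0]}'
python3 -m inch '{"offset":[[-0.02,0.15,0],[-0.02,0.1,0],[0,0.05,0],[0,0,0],[0,0,0],[0,0,0],[0,0,0],[0,0,0]],"yaw":[0,0,0,0,0,0,0,0],"jaw":[0,0,0,0,0,0,0,0]}'
python3 -c "
from h import *
to(516.2,-9.5,180)"
```

```text
clock: 38.65
position: [499.2, -184.4, 207.6]
tool_rot: [3.141, 0.0, -3.115]
ft_force: [0.6, -0.3, -5.3]
gripper_width: 27.0
finger_force: 30.0
clock: 39.65
position: [515.6, -25.4, 207.6]
tool_rot: [-3.141, 0.0, -3.116]
ft_force: [0.8, -0.9, -5.2]
gripper_width: 26.9
finger_force: 30.0
clock: 40.65
position: [517.2, -11.1, 207.6]
tool_rot: [-3.142, 0.0, -3.116]
ft_force: [-0.7, -0.1, -4.9]
gripper_width: 27.6
finger_force: 30.0
t 40.65 pos [517.2 -11.1 207.6] rot [-3.142  0.    -3.116] w 27.6 F 30.0 [-0.7 -0.1 -4.9]
offset [0.019 0.033 0.552] yaw 0.004
```

```bash

python3 -m inch '{"offset":[[0.02,0.03,0.1],[0,0,0.15],[0,0,0.15],[0,0,0.15],[0,0,0.1],[0,0,0.06],[0,0,0.03],[0,0,0]],"yaw":[0,0,0,0,0,0,0,0],"jaw":[0,0,0,0,0,0,0,0]}'
python3 -m inch '{"offset":[[0,0,0],[0,0,0],[0,0,0],[0,0,0],[0,0,0],[0,0,0],[0,0,0],[0,0,0]],"yaw":[0,0,0,0,0,0,0,0],"jaw":[0,0,0,0,0,0,0,0]}'
python3 -c "
from h import *
to(516.2,-9.5,170)"
```

```text
clock: 41.65
position: [516.2, -9.6, 170.7]
tool_rot: [-3.142, 0.0, -3.116]
ft_force: [-0.4, -0.4, -4.3]
gripper_width: 27.0
finger_force: 30.0
clock: 42.65
position: [516.2, -9.6, 170.6]
tool_rot: [-3.142, 0.0, -3.116]
ft_force: [0.5, -0.2, -5.0]
gripper_width: 27.2
finger_force: 30.0
t 42.65 pos [516.2  -9.6 170.6] rot [-3.142  0.    -3.116] w 27.2 F 30.0 [ 0.5 -0.2 -5. ]
offset [-0.001  0.002  0.012] yaw 0.005
```

Just above contact. Ease down 1 mm and release.

```bash

python3 -m inch '{"offset":[[0,0,0.01],[0,0,0.01],[0,0,0],[0,0,0],[0,0,0],[0,0,0],[0,0,0],[0,0,0]],"yaw":[0,0,0,0,0,0,0,0],"jaw":[0,0,0,0,0,0,0,0]}'
python3 -m inch '{"offset":[[0,0,0],[0,0,0],[0,0,0],[0,0,0],[0,0,0],[0,0,0],[0,0,-0.2],[0,0,-0.4]],"yaw":[0,0,0,0,0,0,0,0],"jaw":[0.35,0.4,0.5,0.6,0.7,0.7,0.7,0.7]}'
python3 -m inch '{"offset":[[0,0,-0.6],[0,0,-0.6],[0,0.4,-0.4],[0,0.8,0],[0,0.9,0],[0,0.9,0],[0,0.9,0],[0,0.4,0]],"yaw":[0,0,0,0,0,0,0,0],"jaw":[0.7,0.7,0.7,0.7,0.7,0.7,0.7,0.7]}'
python3 - <<'E'
from h import *
to(516.2,-9.5,170)
p,d=vision.capture("top");q,_=vision.capture("scene")
a=cv2.resize(p[175:300,270:360,::-1],None,fx=4.8,fy=4.8,interpolation=cv2.INTER_CUBIC)
b=cv2.resize(q[130:330,220:400,::-1],None,fx=2,fy=2,interpolation=cv2.INTER_CUBIC)
cv2.imwrite("pics/s9.png",np.hstack([a,np.vstack([b,np.zeros((200,360,3),np.uint8)])]))
E
```

```text
clock: 43.65
position: [516.2, -9.6, 169.7]
tool_rot: [-3.142, 0.0, -3.116]
ft_force: [-0.7, 0.4, -3.2]
gripper_width: 27.1
finger_force: 30.0
clock: 44.65
position: [515.6, -9.5, 199.8]
tool_rot: [3.141, -0.001, -3.116]
ft_force: [0.3, 0.2, 0.0]
gripper_width: 64.3
finger_force: 0.0
clock: 45.65
position: [510.4, 207.2, 280.3]
tool_rot: [3.141, 0.001, -3.113]
ft_force: [-0.1, -0.4, 0.9]
gripper_width: 64.3
finger_force: 0.0
t 45.65 pos [510.4 207.2 280.3] rot [ 3.141e+00  1.000e-03 -3.113e+00] w 64.3 F 0.0 [-0.1 -0.4  0.9]
offset [ 0.006 -4.336  2.207] yaw 0.018
```

View pics/s9.png

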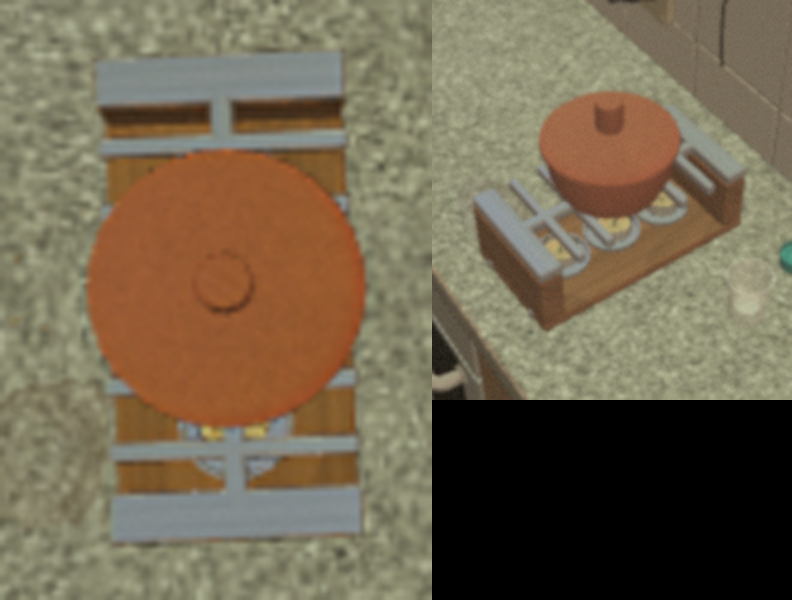

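The dish stands upright on the middle of the grate (lid centre at crop (227,288)), and the grate has not shifted. I'll check that number, let everything settle, then hand in.

```bash

python3 -m inch '{"offset":[[0,0,0],[0,0,0],[0,0,0],[0,0,0],[0,0,0],[0,0,0],[0,0,0],[0,0,0]],"yaw":[0,0,0,0,0,0,0,0],"jaw":[0.7,0.7,0.7,0.7,0.7,0.7,0.7,0.7]}'
python3 - <<'E'
from h import *
X=onz("top",(270+227/4.8,175+288/4.8),147); print(X)
if np.hypot(X[0]-516.2,X[1]+9.3)<8: print(env.hand_in())
E
```

```text
clock: 46.75
position: [510.6, 205.4, 279.6]
tool_rot: [-3.142, -0.0, -3.116]
ft_force: [-0.3, -0.1, -0.0]
gripper_width: 64.4
finger_force: 0.0
[515.63979483 -10.61270259 147.        ]
the job is handed in; nothing more can be done
None
```

The job is handed in at about 47 s of 144 s: a tea light stands in each cup, the grate lies square on both cheeks, the dish stands upright about 1–2 mm from the grate's centre by camera, and the glass looks undisturbed; the hand-in call returned no verdict.

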